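# Turn the furniture leg end for end in the carving cradle

## Robot

A 7-joint arm with a two-finger parallel gripper is mounted at the origin on the work surface. World frame = base frame: x ahead of the robot, y to its left, z up, the work surface at z = 0. Lengths are in mm, angles in rad, forces in N, time in s.
With the tool pointing down it reaches from about 350 to 900 mm from the base axis. Payload 7.2 kg.
Tool frame: the origin (TCP) lies midway between the tips of the shut fingers; the grasp point (between the pads) lies 19 mm behind it; z points along the fingers, y is the line along which they close (so a half turn about z gives the same grasp; the last joint's range is limited). The gripper opens to 88 mm and grips with 3 to 60 N. Pads are 20 mm wide; open, the fingers measure 115 mm over their backs; the gripper's body (75 mm by 178 mm) begins 61 mm behind the grasp point.
Start: joints at [1.098, 0.411, -0.013, 1.596, 0.006, 1.134, -0.082], TCP at [246.136, -574.496, 222.653] pointing down, gripper open.
Joint ranges: [-2.95, 2.95], [-0.29, 1.99], [-1.47, 1.44], [0.14, 2.54], [-1.03, 4.17], [0.13, 1.85], [-2.86, 2.86]. Speed limits (rad/s): [2.39, 2.39, 3.01, 3.01, 3.14, 3.14, 3.14].

## Interface

Orientations are given as a rotation vector (axis times angle).
In Python, from station import state, imaging, env gives the robot as it stands. The module is installed in compiled form; this text tells all that it offers.
- The arm moves only by the tool apply_moves, never from a script. Its argument "series" is a list of rows, each a list of 7 numbers: the shift along the world's x, y, z in units of 25 mm (1.0 is 25 mm), then the turn, a rotation vector about the world's x, y, z in degrees, then the opening, from 0 (shut) to 1 (fully open). A call has 1 to 5 rows; each row is the pose to reach, as a shift and turn from the pose commanded when the call began; what a row does not reach only later rows make up. A row lasts 1/12 s, in which the tool goes at most 41.7 mm and 7.16 degrees, less where a joint would pass 70% of its speed; a pose out of reach is approached as far as the arm can. A call with a gripper value outside its range is refused whole. The fingers move at their own pace and stop on an object; "newtons" is the grip in N (left out, the last holds). Time passes only in rows, so rows that repeat a pose let the fingers close. It gives the time, the measured TCP pose, the force, the opening and the grip force at its end, in the units of the state.
- state(): the state, without advancing time (a new reading comes with each control period).
- imaging.camera(name): name is "side" or "top" or "wrist"; returns a dict with "image" (384x512x3 uint8, red, green, blue), "fov_y" (degrees; the focal length in pixels is half the picture's height over the tangent of half this angle, whatever the lens; pixels are square), "cx", "cy" (the principal point, pixels), "position" and "orientation" of the camera in the world. Camera axes: x right, y down, z forward; pixel columns grow to the right and rows downward; lengths in mm; the calibration is good to about 2 mm. A picture is of the moment at which its call begins. There is no depth.
- env.job_done(): hands the job in; it is judged then, once.
The state is a dict: "t": time; "joints": joint angles; "dq": joint speeds; "joint_torque": joint torques, N m; "tcp_pos": TCP position; "orientation": TCP orientation; "ft_force": force on the tool from outside, world axes, zero at the start; "torque": the same for the moment, N m; "finger_gap": opening from 0.0 (shut) to 1.0 (fully open); "finger_force": force on a finger pad.
Only numpy, scipy, OpenCV 4.12 (cv2) and the standard library are available. Lean on these libraries where they do the work, as an engineer would, in place of code of your own. Each camera call takes 0.05 s, during which the arm holds its last target. There are 200 camera calls.

## Task

Turn the pale wooden leg in the carving cradle end for end, so that its ball foot lies towards the cradle's blue-painted end. Swing it round clear of the two steel holdfasts without striking them, and lower it, centred, into both V saddles before letting go. Leave the dark walnut leg where it lies.

Things in the scene. Friction and masses are not known exactly. Their poses are not given: they have to be found in the camera images.
- leg: Pale turned wooden leg, 244 mm long, 0.16 kg, lying in the cradle's saddles, ball away from the blue end. Origin: mid-length, on its axis. x runs along it to the ball foot (44 mm across, centre at x = 100 mm); a square block (44 x 44 mm) fills x = -122 to -92 mm. The round shaft between is 28 mm across; grasp it across its middle, where it balances. Roll about x does not matter.
- cradle_blue (a point): Point 60 mm above the bench over the blue end of the fixed cradle; x along the cradle, outwards, z up. A seated, centred leg has its centre 150 mm from here along -x, same y and z. Cradle: grey board 340 x 150 x 18 mm; dark V saddles (20 mm thick, tops 69 mm above the bench, mouths 57 mm wide) 100 and 200 mm from here along -x, with 80 mm of free room for fingers between them.
- holdfasts: Two fixed dark steel hooks clamping the board, as one thing. Origin on the bench under the middle of the saddles (to 12 mm off along x), axes as the cradle's. Upright 16 mm bars at x 75, y 105 mm and x -75, y -105 mm, tops 115 mm above the bench; each arm comes down inwards to a foot on the board at y 66 (-66) mm, reaching in to 56 mm. A leg swung round low hits them.
- walnut_center (a point): Bystander: a dark walnut leg of the same shape and size, lying on the bench to the left or right of the cradle. The point is its centre, 22 mm above the bench; x along it towards its ball foot.
Things that resemble listed ones, but are neither listed nor needed, are in the scene too. There is more than one size of the leg; the one meant has the size given above.

How it is judged:
By the outcome, as a careful person would: the job done as asked, in the order asked, and still so for the second after the job is handed in, with the robot touching nothing.
It also fails if it takes over 45 s, if anything falls off the work surface, if the arm or the gripper's body presses on something with over 40 N, if the wrist force passes 120 N, or if a joint passes its speed limit or range.

## Working session

There is one attempt and no reset: what is moved stays moved. The work goes in short steps, Python scripts to look and compute and a tool call to move; the robot and the scene stay as the last step left them, time stands still between calls to the robot, and variables do not carry over. Pictures are saved under pics/ and viewed, at most 10 in all, crops included, and the job is handed in when it is done.

Besides the shell and the picture viewer there is one more tool, called after "Emit:" as name([rows], argument=value, ...), one row to a line, values as JSON. apply_moves: Moves the arm, as the interface text tells. Its arguments: {"type":"object","properties":{"series":{"type":"array"},"newtons":{"type":"number"}},"required":["series"]}

```bash
mkdir -p pics
cat > h.py <<'E'
import numpy as np, cv2
from scipy.spatial.transform import Rotation as R
from station import state, imaging, env
def shot(n,f):
    c=imaging.camera(n); cv2.imwrite('pics/'+f,c['image'][:,:,::-1]); 
    import pickle; pickle.dump(c,open('pics/'+f+'.pkl','wb')); return c
def ray(c,u,v,z):
    f=c['image'].shape[0]/2/np.tan(np.radians(c['fov_y'])/2)
    o=np.array(c['orientation']); M=R.from_rotvec(o).as_matrix() if o.size==3 else (R.from_quat(o).as_matrix() if o.size==4 else o)
    d=M@np.array([(u-c['cx'])/f,(v-c['cy'])/f,1]); p=np.array(c['position']); return p+d*(z-p[2])/d[2]
E
python3 - <<'E'
from h import *
for n in('top','side'):
    c=shot(n,n+'0.png'); print({k:v for k,v in c.items() if k!='image'})
print(state())
a=cv2.imread('pics/top0.png');b=cv2.imread('pics/side0.png')
E
```

```text
{'fov_y': 42.55252600503259, 'cx': 261.1485685884627, 'cy': 182.0211158632579, 'position': array([ 387.63745367,   -5.0526619 , 1649.11240284]), 'orientation': array([-2.18609148,  2.17699956, -0.10808105])}
{'fov_y': 57.988287304211596, 'cx': 255.3400505798538, 'cy': 185.98202340492983, 'position': array([ 400.30865878, -657.16073396,  656.58496056]), 'orientation': array([-2.31938353,  0.19906365, -0.07487246])}
{'t': 0.1, 'joints': array([ 1.09778755,  0.41180456, -0.01270026,  1.59693434,  0.00559336,
        1.13428398, -0.08222857]), 'dq': array([ 1.05182450e-03, -1.10033545e-03,  1.10407461e-04, -1.25140870e-03,
       -2.02147593e-03, -9.42623978e-05, -4.13391544e-04]), 'joint_torque': array([ 1.43268455e-03, -5.89098966e+01,  6.43641539e-01, -2.91712278e+01,
       -5.36956138e-02,  1.44609832e-02,  5.90062928e-05]), 'tcp_pos': array([ 245.94072841, -574.10016825,  221.91344105]), 'orientation': array([-3.07615000e+00, -6.31241440e-01,  5.88083305e-04]), 'ft_force': array([ 1.12824367, -0.12547965, -0.84496082]), 'torque': array([-0.00061309, -0.02646328, -0.01736873]), 'finger_force': 0.0, 'finger_gap': 1.000377741170392}
```

View pics/top0.png

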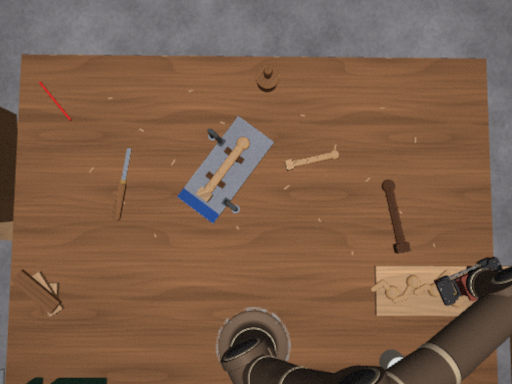

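View pics/side0.png

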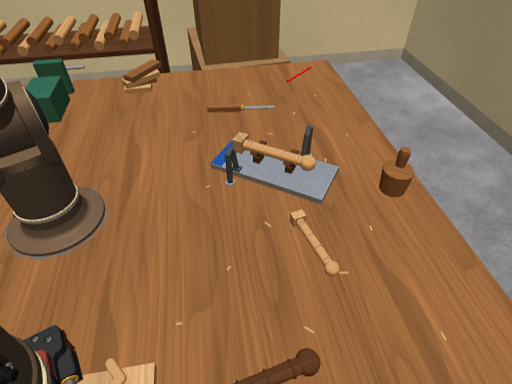

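The top view shows the cradle with its blue end at about (198,205). The pale leg lies from its block at (205,192) to its ball at (243,144), with holdfasts at (216,135) and (232,206). The walnut leg is at (396,215), well to the robot's right. The small pale leg at (312,159) is a decoy.

Run:
```python
from h import *
import pickle
c=pickle.load(open('pics/top0.png.pkl','rb'))
im=c['image']; hsv=cv2.cvtColor(im,cv2.COLOR_RGB2HSV)
m=cv2.inRange(hsv,(8,60,165),(25,200,255)); m[:, :180]=0; m[:,275:]=0; m[:120]=0;m[225:]=0
n,l,s,cc=cv2.connectedComponentsWithStats(m); i=1+np.argmax(s[1:,4]); print(s[i],cc[i])
r=cv2.minAreaRect(np.argwhere(l==i)[:,::-1].astype(np.float32)); bp=cv2.boxPoints(r)
w=np.array([ray(c,*p,60)[:2] for p in bp]); print(w.round(), w.mean(0).round(1), [np.linalg.norm(w[k]-w[k-1]).round() for k in range(2)])
for p in ((205,192),(243,144)): print(ray(c,*p,60).round())
b=cv2.inRange(hsv,(105,150,60),(130,255,255)); b[:,:170]=0;b[:,230:]=0;b[:180]=0;b[230:]=0
r=cv2.minAreaRect(np.argwhere(b>0)[:,::-1].astype(np.float32)); print('blue',np.array([ray(c,*p,18)[:2] for p in cv2.boxPoints(r)]).round())
# board corners grey+blue
for p in ((237,117),(273,142)): print('far',ray(c,*p,18).round())
print(state()['tcp_pos'],R.from_rotvec(state()['orientation']).as_matrix().round(2))
```

```text
[197 137  52  64 619] [222.95799677 168.75444265]
[[490. 189.]
 [686.  46.]
 [660.  13.]
 [466. 155.]] [575.6 100.6] [np.float64(41.0), np.float64(242.0)]
[495. 159.  60.]
[652.  37.  60.]
blue [[484. 253.]
 [509. 234.]
 [424. 119.]
 [398. 137.]]
far [751.  59.  18.]
far [666. -62.  18.]
[ 245.94072841 -574.10016825  221.91344105] [[ 0.92  0.39 -0.  ]
 [ 0.39 -0.92  0.  ]
 [-0.   -0.   -1.  ]]
```

Emit:
apply_moves([
  [0.66,1.35,0.2,0,0,6,1],
  [1.32,2.7,0.4,0,0,12,1],
  [1.98,4.05,0.6,0,0,18,1],
  [2.64,5.4,0.8,0,0,24,1],
  [3.3,6.75,1,0,0,30,1],
])

```text
t: 0.52
tcp_pos: [328.9, -403.9, 247.5]
orientation: [-2.805, -1.413, 0.001]
ft_force: [0.7, 0.3, -0.3]
finger_gap: 1.0
finger_force: 0.0
```

Emit:
apply_moves([
  [0.66,1.35,0.2,0,0,6,1],
  [1.32,2.7,0.4,0,0,12,1],
  [1.98,4.05,0.6,0,0,18,1],
  [2.64,5.4,0.8,0,0,24,1],
  [3.3,6.75,1,0,0,30,1],
])

```text
t: 0.93
tcp_pos: [411.3, -235.2, 272.8]
orientation: [-2.344, -2.091, 0.001]
ft_force: [-0.0, 0.3, -0.3]
finger_gap: 0.999
finger_force: 0.0
```

Emit:
apply_moves([
  [0.66,1.35,0.1,0,0,6,1],
  [1.32,2.7,0.2,0,0,12,1],
  [1.98,4.05,0.3,0,0,18,1],
  [2.64,5.4,0.4,0,0,24,1],
  [3.3,6.75,0.5,0,0,30,1],
])

```text
t: 1.35
tcp_pos: [493.9, -66.6, 285.3]
orientation: [1.723, 2.627, -0.0]
ft_force: [-0.1, -0.9, -0.4]
finger_gap: 1.0
finger_force: 0.0
```

Emit:
apply_moves([
  [0.66,1.35,0,0,0,6,1],
  [1.32,2.7,0,0,0,12,1],
  [1.98,4.05,0,0,0,18,1],
  [2.64,5.4,0,0,0,24,1],
  [3.3,6.75,0,0,0,30,1],
])

```text
t: 1.77
tcp_pos: [576.5, 102.0, 284.9]
orientation: [-0.985, -2.983, 0.0]
ft_force: [1.4, -0.5, 0.1]
finger_gap: 1.003
finger_force: 0.0
```

Run:
```python
from h import *
c=shot('wrist','w1.png');print({k:v for k,v in c.items() if k!='image'})
s=state();print(s['t'],s['tcp_pos'],s['joints'].round(2),R.from_rotvec(s['orientation']).as_matrix().round(3))
```

```text
{'fov_y': 66.608767731104, 'cx': 258.9268934728434, 'cy': 192.81124237925295, 'position': array([517.47694851, 145.60792568, 446.42701099]), 'orientation': array([2.58365456, 1.30135624, 0.17708829])}
1.8167 [577.68088157 109.90576427 284.58606777] [ 0.27  0.39 -0.73  1.57  0.26  1.28  0.45] [[-0.812  0.584  0.   ]
 [ 0.584  0.812  0.005]
 [ 0.003  0.005 -1.   ]]
```

View pics/w1.png

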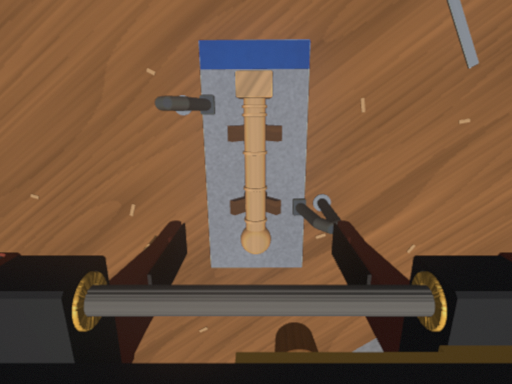

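The wrist view is along the cradle: blue end at the top (row 40), block at rows 70–97, ball at (256,240). The saddles are at rows 132 and 206, and the holdfast feet at (207,104) and (299,206).

```bash
cat >> h.py <<'E'
def sad(c,rows=((100,165),(165,240)),cols=(215,300)):
    hsv=cv2.cvtColor(c['image'],cv2.COLOR_RGB2HSV); P=[]
    m=cv2.inRange(hsv,(0,60,20),(15,255,110))
    for a,b in rows:
        k=np.zeros_like(m);k[a:b,cols[0]:cols[1]]=m[a:b,cols[0]:cols[1]]
        n,l,s,cc=cv2.connectedComponentsWithStats(k)
        for i in range(1,n):
            if s[i,4]>40: print('sad',s[i],cc[i].round(1))
E
python3 - <<'E'
from h import *
import pickle
c=pickle.load(open('pics/w1.png.pkl','rb')); sad(c)
hsv=cv2.cvtColor(c['image'],cv2.COLOR_RGB2HSV)
m=cv2.inRange(hsv,(8,80,120),(25,255,255)); k=np.zeros_like(m);k[65:262,230:280]=m[65:262,230:280]
n,l,s,cc=cv2.connectedComponentsWithStats(k);i=1+np.argmax(s[1:,4]);print(s[i],cc[i])
for r in (72,85,95,120,155,195,225,240,254):
    x=np.where(l[r]==i)[0]; print(r,x.min() if len(x) else 0,x.max() if len(x) else 0, ray(c,(x.min()+x.max())/2,r,60).round(1) if len(x) else 0)
b=cv2.inRange(hsv,(105,150,40),(130,255,255)); r=cv2.minAreaRect(np.argwhere(b>0)[:,::-1].astype(np.float32)); bp=cv2.boxPoints(r)
print(bp.round(),np.array([ray(c,*p,18) for p in bp]).round(1))
for p in((212,267),(302,267)): print('far',ray(c,*p,18).round(1))
E
```

```text
sad [228 125  16  17 244] [235.5 133.1]
sad [266 125  16  16 240] [273.4 132.9]
sad [265 193  16  22 227] [272.6 205.3]
sad [230 196  15  19 217] [237.4 205.7]
[ 235   71   38  183 4297] [254.36374215 155.36164766]
72 236 271 [475.9 167.7  60. ]
85 236 271 [488.  158.7  60. ]
95 236 271 [497.4 151.6  60. ]
120 244 264 [522.2 133.8  60. ]
155 245 264 [558.7 107.4  60. ]
195 245 264 [602.8  74.4  60. ]
225 246 264 [638.7  48.5  60. ]
240 241 270 [657.6  35.3  60. ]
254 0 0 0
[[200.  41.]
 [308.  41.]
 [308.  68.]
 [200.  68.]] [[398.3 135.9  18. ]
 [483.8 251.3  18. ]
 [511.5 232.7  18. ]
 [424.  114.7  18. ]]
far [669.  -62.8  18. ]
far [756.7  55.7  18. ]
```

Run:
```python
from h import *
import pickle
c=pickle.load(open('pics/w1.png.pkl','rb'))
o=np.array([441,193.8]);d=np.array([.8096,-.587]);n=np.array([.587,.8096])
def q(u,v,z):
    w=ray(c,u,v,z)[:2]-o; return (w@d).round(1),(w@n).round(1)
for r in(125,141.5,196,214.5): print('sad',r,q(254.5,r,69))
print('block outer',q(254,71,82),'ball far',q(255.5,254,60))
for u,v in((244,133),(228,133),(266,133),(282,133),(230,206),(245,206),(265,206),(281,206)): print(u,q(u,v,69))
for v in (120,155,195): print('axis',q(254.5,v,60))
cv2.imwrite('pics/crop1.png',cv2.resize(c['image'][30:280,180:340,::-1],None,fx=2.4,fy=2.4,interpolation=cv2.INTER_CUBIC))
```

```text
sad 125 (np.float64(106.8), np.float64(-0.2))
sad 141.5 (np.float64(127.4), np.float64(-0.5))
sad 196 (np.float64(199.9), np.float64(-1.5))
sad 214.5 (np.float64(226.3), np.float64(-1.9))
block outer (np.float64(45.2), np.float64(0.3)) ball far (np.float64(290.6), np.float64(-1.5))
244 (np.float64(116.6), np.float64(-13.6))
228 (np.float64(116.4), np.float64(-33.9))
266 (np.float64(116.9), np.float64(14.3))
282 (np.float64(117.1), np.float64(34.5))
230 (np.float64(213.7), np.float64(-35.0))
245 (np.float64(213.9), np.float64(-14.6))
265 (np.float64(214.2), np.float64(12.5))
281 (np.float64(214.4), np.float64(34.2))
axis (np.float64(101.0), np.float64(-0.2))
axis (np.float64(146.0), np.float64(-0.9))
axis (np.float64(201.1), np.float64(-1.7))
```

View pics/crop1.png

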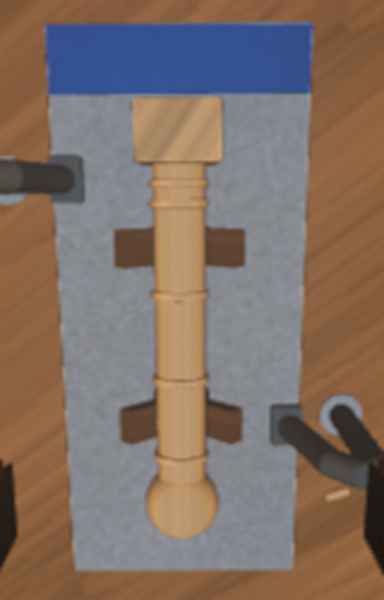

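Run:
```python
from h import *
for i in range(2):
    s=state();print(s['t'],s['tcp_pos'].round(1),s['dq'].round(2),R.from_rotvec(s['orientation']).as_matrix()[:2,0].round(3)); imaging.camera('side')
```

```text
1.8167 [577.7 109.9 284.6] [ 0.05 -0.06  0.02  0.09 -0.08 -0.02 -0.06] [-0.812  0.584]
1.8667 [576.5 107.3 284.4] [ 0.06 -0.04  0.06  0.05 -0.02  0.01 -0.03] [-0.808  0.59 ]
```

Emit:
apply_moves([
  [0,-0.1,-1.2,0,0,0,1],
  [0,-0.2,-2.4,0,0,0,1],
  [0,-0.3,-3.6,0,0,0,1],
  [0,-0.3,-4.8,0,0,0,1],
  [0,-0.3,-5.6,0,0,0,1],
])

```text
t: 2.33
tcp_pos: [574.7, 90.5, 142.2]
orientation: [-0.996, -2.977, 0.004]
ft_force: [0.4, -0.5, 0.2]
finger_gap: 1.002
finger_force: 0.0
```

Emit:
apply_moves([
  [0,0,0,0,0,0,1],
  [0,0,0,0,0,0,1],
  [0,0,0,0,0,0,1],
  [0,0,0,0,0,0,1],
  [0,0,0,0,0,0,1],
])

```text
t: 2.75
tcp_pos: [577.0, 93.1, 146.8]
orientation: [0.992, 2.978, 0.001]
ft_force: [0.3, 0.6, -0.5]
finger_gap: 1.002
finger_force: 0.0
```

Run:
```python
from h import *
s=state();print(s['tcp_pos'],s['dq'].round(3),R.from_rotvec(s['orientation']).as_matrix().round(3))
c=shot('wrist','w2.png'); print(c['position'])
```

```text
[577.00158288  93.06790832 146.82099946] [-0.001  0.002  0.003  0.004  0.004 -0.003 -0.   ] [[-0.8    0.599  0.003]
 [ 0.599  0.8    0.   ]
 [-0.002  0.002 -1.   ]]
[517.69334585 136.93110886 308.2093951 ]
```

View pics/w2.png

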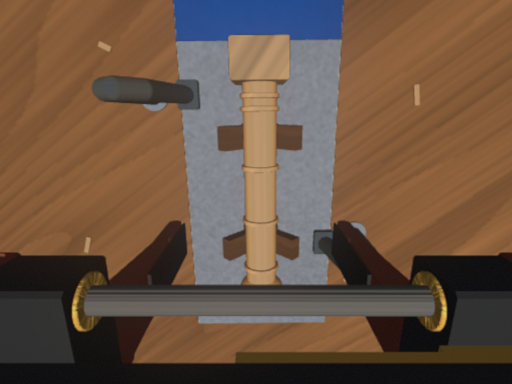

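The leg is between the fingers, with its axis at column 260. The block's outer edge is at row 36 and the saddles are at rows 138 and 245. The left holdfast arm is at (150,92).

Run:
```python
from h import *
import pickle
c=pickle.load(open('pics/w2.png.pkl','rb'))
o=np.array([441,193.8]);d=np.array([.8096,-.587]);n=np.array([.587,.8096])
def q(w): w=np.array(w)[:2]-o; return (w@d).round(1),(w@n).round(1)
hsv=cv2.cvtColor(c['image'],cv2.COLOR_RGB2HSV); m=cv2.inRange(hsv,(8,80,120),(25,255,255))
for r in(60,120,190,230,265):
    x=np.where(m[r,215:305]>0)[0]+215; print(r,x.min(),x.max(),q(ray(c,(x.min()+x.max())/2,r,60)))
print('block end',q(ray(c,259,36,82)),'sad1',q(ray(c,260,125,69)),q(ray(c,260,150,69)),'tcp',q(state()['tcp_pos']))
```

```text
60 229 288 (np.float64(57.4), np.float64(-0.5))
120 243 275 (np.float64(103.0), np.float64(-0.8))
190 245 275 (np.float64(162.8), np.float64(-0.8))
230 246 275 (np.float64(200.7), np.float64(-0.9))
265 247 274 (np.float64(236.5), np.float64(-1.4))
block end (np.float64(45.3), np.float64(0.1)) sad1 (np.float64(106.6), np.float64(-0.0)) (np.float64(126.5), np.float64(-0.3)) tcp (np.float64(169.1), np.float64(-1.8))
```

Emit:
apply_moves([
  [-0.04,0.07,-1,0,0,0.8,1],
  [-0.04,0.07,-2,0,0,0.8,1],
  [-0.04,0.07,-3,0,0,0.8,1],
  [-0.04,0.07,-3.8,0,0,0.8,1],
  [-0.04,0.07,-4.2,0,0,0.8,1],
])

```text
t: 3.22
tcp_pos: [574.3, 94.3, 38.4]
orientation: [-0.971, -2.986, 0.002]
ft_force: [-0.0, -0.3, -0.1]
finger_gap: 1.0
finger_force: 0.0
```

Emit:
apply_moves([
  [0,0,0,0,0,0,1],
  [0,0,0,0,0,0,1],
  [0,0,0,0,0,0,1],
  [0,0,0,0,0,0,1],
])

```text
t: 3.55
tcp_pos: [576.2, 95.0, 41.7]
orientation: [0.97, 2.986, 0.002]
ft_force: [0.1, 0.4, -1.1]
finger_gap: 1.0
finger_force: 0.0
```

Emit:
apply_moves([
  [0,0,0,0,0,0,0.2],
  [0,0,0,0,0,0,0.2],
  [0,0,0,0,0,0,0.2],
  [0,0,0,0,0,0,0.2],
  [0,0,0,0,0,0,0.2],
], newtons=25)

```text
t: 3.97
tcp_pos: [575.2, 94.8, 40.3]
orientation: [0.971, 2.988, 0.0]
ft_force: [-0.4, 0.7, -0.2]
finger_gap: 0.66
finger_force: 0.0
```

Emit:
apply_moves([
  [0,0,0,0,0,0,0.2],
  [0,0,0,0,0,0,0.2],
  [0,0,0,0,0,0,0.2],
  [0,0,0,0,0,0,0.2],
  [0,0,0,0,0,0,0.2],
], newtons=25)

```text
t: 4.38
tcp_pos: [575.7, 95.6, 40.4]
orientation: [0.97, 2.987, 0.003]
ft_force: [1.0, -0.1, -1.8]
finger_gap: 0.315
finger_force: 25.0
```

Emit:
apply_moves([
  [0,0,0.3,0,0,0,0.2],
  [0,0,0.8,0,0,0,0.2],
  [0,0,1.5,0,0,0,0.2],
  [0,0,2.2,0,0,0,0.2],
  [0,0,2.9,0,0,0,0.2],
], newtons=30)

```text
t: 4.8
tcp_pos: [574.9, 94.6, 114.3]
orientation: [-0.971, -2.988, 0.0]
ft_force: [0.4, 0.0, -1.9]
finger_gap: 0.312
finger_force: 30.0
```

Emit:
apply_moves([
  [0,0,0.7,0,0,0,0.2],
  [0,0,1.4,0,0,0,0.2],
  [0,0,2.1,0,0,0,0.2],
  [0,0,2.7,0,0,0,0.2],
  [0,0,3.1,0,0,0,0.2],
])

```text
t: 5.22
tcp_pos: [575.4, 94.9, 192.8]
orientation: [0.97, 2.986, 0.001]
ft_force: [-0.8, 0.2, -1.8]
finger_gap: 0.311
finger_force: 30.0
```

Emit:
apply_moves([
  [0,0,0,0,0,0,0.2],
  [0,0,0,0,0,-3,0.2],
  [0,0,0,0,0,-8,0.2],
  [0,0,0,0,0,-14,0.2],
  [0,0,0,0,0,-20,0.2],
])

```text
t: 5.63
tcp_pos: [574.5, 94.4, 189.3]
orientation: [-1.482, -2.769, 0.001]
ft_force: [0.3, 0.3, -1.4]
finger_gap: 0.313
finger_force: 30.0
```

Emit:
apply_moves([
  [0,0,0,0,0,-6,0.2],
  [0,0,0,0,0,-12,0.2],
  [0,0,0,0,0,-18,0.2],
  [0,0,0,0,0,-24,0.2],
  [0,0,0,0,0,-30,0.2],
])

```text
t: 6.05
tcp_pos: [574.5, 94.5, 189.3]
orientation: [-2.148, -2.291, 0.002]
ft_force: [-0.6, 0.1, -2.4]
finger_gap: 0.313
finger_force: 30.0
```

Run:
```python
from h import *
s=state();print(s['tcp_pos'],s['joints'].round(3),s['finger_gap'],s['finger_force'])
```

```text
[574.50367763  94.51957108 189.34074826] [ 0.135  0.42  -0.506  1.715  0.227  1.067 -0.38 ] 0.31276411253176356 29.9910905957222
```

Emit:
apply_moves([
  [0,0,0,0,0,-6,0.2],
  [0,0,0,0,0,-12,0.2],
  [0,0,0,0,0,-18,0.2],
  [0,0,0,0,0,-24,0.2],
  [0,0,0,0,0,-30,0.2],
])

```text
t: 6.47
tcp_pos: [574.5, 94.6, 189.3]
orientation: [-2.668, -1.658, 0.002]
ft_force: [1.2, 0.2, -2.1]
finger_gap: 0.309
finger_force: 30.0
```

Emit:
apply_moves([
  [0,0,0,0,0,-6,0.2],
  [0,0,0,0,0,-12,0.2],
  [0,0,0,0,0,-18,0.2],
  [0,0,0,0,0,-24,0.2],
  [0,0,0,0,0,-30,0.2],
])

```text
t: 6.88
tcp_pos: [574.5, 94.6, 189.3]
orientation: [-3.007, -0.911, 0.003]
ft_force: [0.4, -0.5, -1.8]
finger_gap: 0.311
finger_force: 30.0
```

Emit:
apply_moves([
  [0,0,0,0,0,-6,0.2],
  [0,0,0,0,0,-12,0.2],
  [0,0,0,0,0,-18,0.2],
  [0,0,0,0,0,-24,0.2],
  [0,0,0,0,0,-30,0.2],
])

```text
t: 7.3
tcp_pos: [574.4, 94.6, 189.3]
orientation: [3.14, 0.101, -0.003]
ft_force: [0.8, 0.3, -2.1]
finger_gap: 0.31
finger_force: 30.0
```

Emit:
apply_moves([
  [0,0,0,0,0,-6,0.2],
  [0,0,0,0,0,-12,0.2],
  [0,0,0,0,0,-18,0.2],
  [0,0,0,0,0,-24,0.2],
  [0,0,0,0,0,-30,0.2],
])

```text
t: 7.72
tcp_pos: [574.4, 94.6, 189.3]
orientation: [3.058, -0.714, -0.002]
ft_force: [-0.6, 0.2, -1.9]
finger_gap: 0.311
finger_force: 30.0
```

Run:
```python
from h import *
s=state();print(s['tcp_pos'],s['joints'].round(3),R.from_rotvec(s['orientation']).as_matrix().round(3))
```

```text
[574.43129122  94.63491338 189.26647231] [-0.184  0.373 -0.081  1.738  0.034  1.034 -2.307] [[ 0.897 -0.443 -0.002]
 [-0.443 -0.897 -0.   ]
 [-0.001  0.001 -1.   ]]
```

Emit:
apply_moves([
  [0,0,0,0,0,-5,0.2],
  [0,0,0,0,0,-9.7,0.2],
  [0,0,0,0,0,-9.7,0.2],
  [0,0,0,0,0,-9.7,0.2],
  [0,0,0,0,0,-9.7,0.2],
])

```text
t: 8.13
tcp_pos: [574.8, 94.8, 189.7]
orientation: [2.991, -0.959, -0.001]
ft_force: [0.8, -0.5, -1.9]
finger_gap: 0.311
finger_force: 30.0
```

Run:
```python
from h import *
s=state();print(s['tcp_pos'],s['joints'].round(3),R.from_rotvec(s['orientation']).as_matrix()[:,0].round(3))
c=shot('wrist','w3.png'); t=shot('top','t3.png'); a=np.hstack([c['image'],cv2.resize(t['image'][100:240,150:300],(411,384))])
cv2.imwrite('pics/v3.png',cv2.resize(a[:,:,::-1],(800,333)))
```

```text
[574.78732665  94.77140194 189.74380741] [-0.209  0.371 -0.049  1.739  0.021  1.033 -2.456] [ 0.814 -0.581 -0.001]
```

View pics/v3.png

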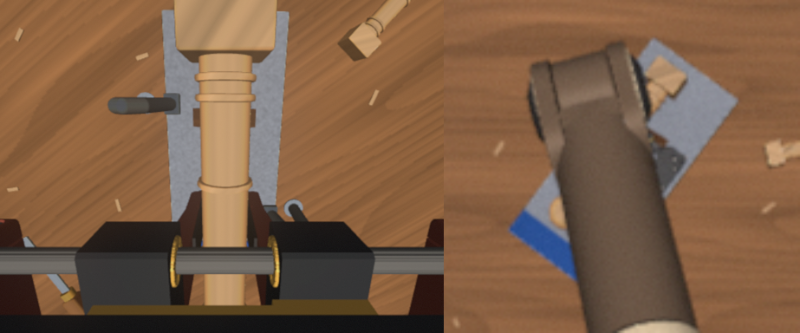

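The wrist view now shows the block pointing away from the blue end, over the board. The block's inner edge is at about row 52 and the shaft at column 225 (scaled picture). The top view confirms the ball over the blue end.

Run:
```python
from h import *
import pickle
o=np.array([441,193.8]);d=np.array([.8096,-.587]);n=np.array([.587,.8096])
def q(w): w=np.array(w)[:2]-o; return (w@d).round(1),(w@n).round(1)
for f,z in(('w2.png',60),('w3.png',208.7)):
    c=pickle.load(open('pics/'+f+'.pkl','rb'))
    hsv=cv2.cvtColor(c['image'],cv2.COLOR_RGB2HSV); m=cv2.inRange(hsv,(8,60,110),(25,190,255))
    wd=[]
    for r in range(0,230):
        x=np.where(m[r,190:340]>0)[0]+190
        k=np.where(m[r]==0)[0]; L=k[k<260].max()+1 if (k<260).any() else 0; Rr=k[k>260].min()-1
        wd.append((L,Rr))
    wd=np.array(wd); w=wd[:,1]-wd[:,0]; print(f,w[20:110:3].tolist())
    for r in(95,150,190) : print(r,wd[r],q(ray(c,wd[r].mean(),r,z)))
    r=np.argmax(np.abs(np.diff(w[40:110])))+40; print('inner edge row',r,w[r-2:r+3],q(ray(c,wd[r].mean(),r+.5,z+22)))
    print('cam',q(c['position']))
c=pickle.load(open('pics/w3.png.pkl','rb'));print('tcp',q(state()['tcp_pos']))
cv2.imwrite('pics/crop3.png',cv2.resize(c['image'][0:240,160:360,::-1],None,fx=2.5,fy=2.5))
```

```text
w2.png [0, 0, 0, 0, 0, 57, 61, 61, 61, 61, 61, 60, 60, 60, 60, 60, 60, 60, 60, 58, 20, 34, 34, 34, 34, 38, 35, 33, 33, 38]
95 [240 278] (np.float64(83.4), np.float64(-0.5))
150 [244 275] (np.float64(127.6), np.float64(-0.7))
190 [245 275] (np.float64(162.8), np.float64(-0.8))
inner edge row 79 [58 58 56 20 30] (np.float64(73.8), np.float64(-0.4))
cam (np.float64(95.5), np.float64(-1.0))Traceback (most recent call last):
  File "<stdin>", line 11, in <module>
    return umr_minimum(a, axis, None, out, keepdims, initial, where)
ValueError: zero-size array to reduction operation minimum which has no identity
```

Run:
```python
from h import *
import pickle
c=pickle.load(open('pics/w3.png.pkl','rb'))
cv2.imwrite('pics/crop3.png',cv2.resize(c['image'][0:240,160:360,::-1],None,fx=2.5,fy=2.5))
o=np.array([441,193.8]);d=np.array([.8096,-.587]);n=np.array([.587,.8096])
def q(w): w=np.array(w)[:2]-o; return (w@d).round(1),(w@n).round(1)
for r in (58,60,62): print(r,q(ray(c,260,r,230.7)))
for u in (232,288): print(q(ray(c,u,150,208.7)))
print('tcp',q(state()['tcp_pos']))
```

```text
58 (np.float64(259.3), np.float64(-1.6))
60 (np.float64(258.6), np.float64(-1.6))
62 (np.float64(257.9), np.float64(-1.6))
(np.float64(221.6), np.float64(11.7))
(np.float64(221.8), np.float64(-15.6))
tcp (np.float64(166.6), np.float64(-1.6))
```

View pics/crop3.png

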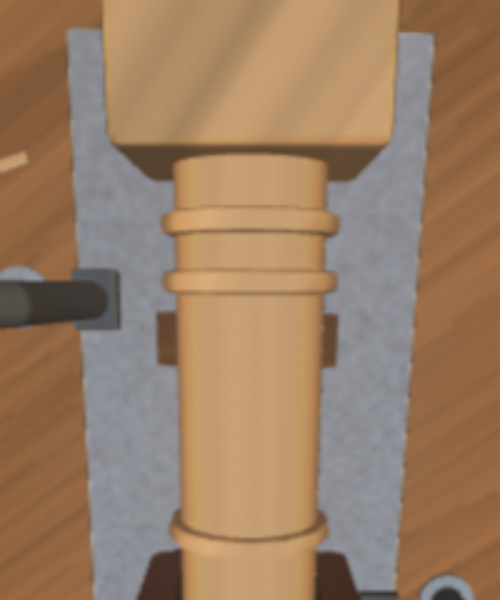

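Emit:
apply_moves([
  [0.02,0.04,-0.6,0,0,-0.5,0.2],
  [0.02,0.04,-1.4,0,0,-0.5,0.2],
  [0.02,0.04,-2.2,0,0,-0.5,0.2],
  [0.02,0.04,-3.0,0,0,-0.5,0.2],
  [0.02,0.04,-3.6,0,0,-0.5,0.2],
])

```text
t: 8.65
tcp_pos: [575.0, 95.6, 98.6]
orientation: [2.986, -0.974, -0.002]
ft_force: [-0.1, -0.0, -2.3]
finger_gap: 0.313
finger_force: 30.0
```

Emit:
apply_moves([
  [0,0,-0.3,0,0,0,0.2],
  [0,0,-0.6,0,0,0,0.2],
  [0,0,-0.8,0,0,0,0.2],
  [0,0,-0.8,0,0,0,0.2],
  [0,0,-0.8,0,0,0,0.2],
])

```text
t: 9.07
tcp_pos: [576.0, 95.8, 80.6]
orientation: [-2.986, 0.976, -0.001]
ft_force: [-0.2, -0.4, -1.6]
finger_gap: 0.312
finger_force: 30.0
```

Run:
```python
from h import *
s=state();print(s['tcp_pos'],R.from_rotvec(s['orientation']).as_matrix()[:,0].round(3))
o=np.array([441,193.8]);d=np.array([.8096,-.587]);n=np.array([.587,.8096])
w=s['tcp_pos'][:2]-o;print(w@d,w@n)
```

```text
[575.96402389  95.81131823  80.60389626] [ 0.807 -0.591  0.   ]
166.78622993894163 -0.10775473304690308
```

Emit:
apply_moves([
  [-0.03,0.01,-0.4,0,0,0,0.2],
  [-0.03,0.01,-0.8,0,0,0,0.2],
  [-0.03,0.01,-1.1,0,0,0,0.2],
  [-0.03,0.01,-1.3,0,0,0,0.2],
  [-0.03,0.01,-1.4,0,0,0,0.2],
])

```text
t: 9.48
tcp_pos: [574.2, 95.9, 43.8]
orientation: [2.985, -0.976, -0.002]
ft_force: [-0.5, 0.1, -2.1]
finger_gap: 0.31
finger_force: 30.0
```

Emit:
apply_moves([
  [0,0,-0.05,0,0,0,0.2],
  [0,0,-0.1,0,0,0,0.2],
  [0,0,-0.15,0,0,0,0.2],
  [0,0,-0.2,0,0,0,0.2],
  [0,0,-0.2,0,0,0,0.2],
])

```text
t: 9.9
tcp_pos: [575.1, 96.0, 40.4]
orientation: [-2.986, 0.976, -0.001]
ft_force: [0.1, -0.2, -1.4]
finger_gap: 0.312
finger_force: 30.0
```

Emit:
apply_moves([
  [0,0,0,0,0,0,0.2],
  [0,0,0,0,0,0,0.2],
  [0,0,0,0,0,0,0.2],
])

```text
t: 10.15
tcp_pos: [575.0, 96.0, 40.3]
orientation: [-2.986, 0.976, -0.0]
ft_force: [0.4, 0.2, -1.1]
finger_gap: 0.309
finger_force: 30.0
```

Emit:
apply_moves([
  [0,0,-0.02,0,0,0,0.2],
  [0,0,-0.04,0,0,0,0.2],
  [0,0,-0.04,0,0,0,0.2],
  [0,0,-0.04,0,0,0,0.2],
])

```text
t: 10.48
tcp_pos: [575.1, 96.0, 40.2]
orientation: [-2.986, 0.976, -0.001]
ft_force: [-3.0, -0.7, 7.6]
finger_gap: 0.31
finger_force: 30.0
```

Emit:
apply_moves([
  [0,0,-0.02,0,0,0,0.2],
  [0,0,-0.04,0,0,0,0.2],
  [0,0,-0.04,0,0,0,0.2],
  [0,0,-0.04,0,0,0,0.2],
])

```text
t: 10.82
tcp_pos: [575.1, 96.0, 40.1]
orientation: [-2.986, 0.976, -0.001]
ft_force: [-6.2, -1.2, 16.9]
finger_gap: 0.308
finger_force: 30.0
```

Emit:
apply_moves([
  [0,0,0.04,0,0,0,0.2],
  [0,0,0.05,0,0,0,0.3],
  [0,0,0.05,0,0,0,0.35],
  [0,0,0.05,0,0,0,0.45],
  [0,0,0.05,0,0,0,0.6],
])

```text
t: 11.23
tcp_pos: [574.8, 96.0, 39.1]
orientation: [2.986, -0.976, -0.0]
ft_force: [0.1, -0.1, -0.1]
finger_gap: 0.461
finger_force: 0.0
```

Emit:
apply_moves([
  [0,0,0,0,0,0,1],
  [0,0,0,0,0,0,1],
  [0,0,0,0,0,0,1],
  [0,0,0,0,0,0,1],
  [0,0,0,0,0,0,1],
])

```text
t: 11.65
tcp_pos: [574.9, 96.0, 39.3]
orientation: [2.986, -0.976, -0.0]
ft_force: [-0.6, -0.0, -0.2]
finger_gap: 0.842
finger_force: 0.0
```

Emit:
apply_moves([
  [0,0,0,0,0,0,1],
  [0,0,0,0,0,0,1],
  [0,0,0,0,0,0,1],
  [0,0,0,0,0,0,1],
  [0,0,0,0,0,0,1],
])

```text
t: 12.07
tcp_pos: [574.9, 96.0, 39.4]
orientation: [2.986, -0.976, 0.0]
ft_force: [-0.6, 0.3, 0.9]
finger_gap: 0.999
finger_force: 0.0
```

Emit:
apply_moves([
  [0,0,0.6,0,0,0,1],
  [0,0,1.4,0,0,0,1],
  [0,0,2.4,0,0,0,1],
  [0,0,3.4,0,0,0,1],
  [0,0,4.4,0,0,0,1],
])

```text
t: 12.48
tcp_pos: [574.6, 96.0, 150.4]
orientation: [2.986, -0.976, -0.001]
ft_force: [0.9, 0.2, 0.0]
finger_gap: 1.003
finger_force: 0.0
```

Emit:
apply_moves([
  [0,0,1,0,0,0,1],
  [0,0,2,0,0,0,1],
  [0,0,3,0,0,0,1],
  [0,0,4,0,0,0,1],
  [0,0,4.8,0,0,0,1],
])

```text
t: 12.9
tcp_pos: [575.1, 96.0, 271.6]
orientation: [-2.985, 0.976, -0.002]
ft_force: [0.5, 0.9, 0.6]
finger_gap: 0.997
finger_force: 0.0
```

Emit:
apply_moves([
  [-1,0,0,0,0,0,1],
  [-2,0,0,0,0,0,1],
  [-3,0,0,0,0,0,1],
  [-3,0,0,0,0,0,1],
  [-3,0,0,0,0,0,1],
])

```text
t: 13.32
tcp_pos: [499.4, 96.0, 270.0]
orientation: [-2.986, 0.975, -0.002]
ft_force: [0.5, -0.1, -0.2]
finger_gap: 0.996
finger_force: 0.0
```

Run:
```python
from h import *
import cv2
c=shot('wrist','w4.png'); t=shot('side','s4.png'); a=np.hstack([c['image'],cv2.resize(t['image'][100:220,190:360],(544,384))])
cv2.imwrite('pics/v4.png',cv2.resize(a[:,:,::-1],(800,291)))
print(state()['tcp_pos'],state()['ft_force'])
```

```text
[500.68366021  95.96518961 269.71627846] [ 0.51022853 -0.06684697  0.71414869]
```

View pics/v4.png

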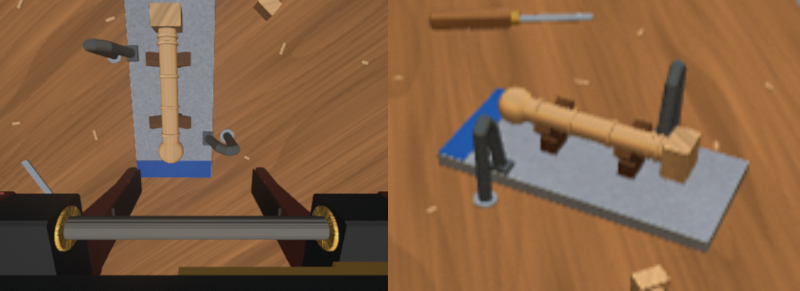

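The ball foot now lies at the blue end and the shaft rests in both saddles (rows 59 and 121 in the scaled picture). The holdfasts are untouched. Next is a quick check that the leg is centred.

Run:
```python
from h import *
import pickle
c=pickle.load(open('pics/w4.png.pkl','rb'))
o=np.array([441,193.8]);d=np.array([.8096,-.587]);n=np.array([.587,.8096])
def q(u,v,z): w=ray(c,u,v,z)[:2]-o; return (w@d).round(1),(w@n).round(1)
hsv=cv2.cvtColor(c['image'],cv2.COLOR_RGB2HSV); m=cv2.inRange(hsv,(8,80,120),(25,255,255)); k=m*0; k[:230,195:250]=m[:230,195:250]
x,y,w,h=cv2.boundingRect(k); print(x,y,w,h)
ww=(k>0).sum(1); print(ww[0:60].tolist(),ww[180:220].tolist())
print('block far top',q(218,y,82),'ball near',q(225,y+h,60))
for r in (100,180): X=np.where(k[r]>0)[0]; print(q(X.mean(),r,60))
dk=cv2.inRange(hsv,(0,60,20),(15,255,110))
for a,b in((55,100),(135,185)):
    Y=np.where((dk[a:b,190:252]>0).sum(1)>6)[0]+a; print('sad',Y.min(),Y.max(),q(222,Y.min(),69),q(222,Y.max()+1,69))
```

```text
197 4 45 211
[0, 0, 0, 0, 39, 41, 41, 41, 41, 42, 42, 41, 41, 41, 41, 41, 41, 41, 41, 41, 41, 41, 41, 41, 41, 41, 41, 41, 41, 40, 40, 40, 40, 40, 39, 0, 12, 20, 23, 23, 24, 24, 24, 24, 24, 24, 26, 27, 28, 24, 23, 24, 24, 23, 23, 24, 26, 27, 26, 23] [21, 21, 21, 21, 21, 21, 21, 21, 23, 25, 27, 29, 29, 30, 31, 31, 32, 32, 32, 32, 32, 32, 32, 31, 31, 30, 29, 28, 27, 25, 23, 21, 18, 14, 8, 0, 0, 0, 0, 0]
block far top (np.float64(287.5), np.float64(-2.6)) ball near (np.float64(44.0), np.float64(0.9))
(np.float64(191.9), np.float64(-1.2))
(np.float64(92.4), np.float64(-0.7))
sad 69 87 (np.float64(225.6), np.float64(-2.9)) (np.float64(204.9), np.float64(-2.2))
sad 153 169 (np.float64(128.8), np.float64(0.7)) (np.float64(107.4), np.float64(1.5))
```

```bash
python3 -c "
from station import env; print(env.job_done())"
```

```text
the job is handed in; nothing more can be done
None
```

The pale leg is turned end for end with its ball towards the blue end, seated in both V saddles about 1 mm from centre. It was swung round well above the holdfasts, the walnut leg was not touched, and the job was handed in at about 13.5 s; no verdict came back.

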